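Send the sole shuttle through the fume hood and brake it at the pointer

ROBOT

A 6-joint arm with a two-finger parallel gripper is mounted at the origin on the work surface. World frame = base frame: x ahead of the robot, y to its left, z up, the work surface at z = 0. Lengths are in m, angles in rad, forces in N, time in s.
With the tool pointing down it reaches from about 0.4 to 0.925 m from the base axis. Payload 12.5 kg.
Tool frame: the origin (TCP) lies on the centre line of the jaws, within the pads' length; the fingertips stand 14 mm ahead of it and the grasp point (between the pads) lies 5 mm behind it; z points along the fingers, y is the line along which they close (so a half turn about z gives the same grasp; the last joint's range is limited). The gripper opens to 95 mm and grips with 3 to 60 N. Pads are 20 mm wide; open, the fingers measure 119 mm over their backs; the gripper's body (75 mm by 180 mm) begins 59 mm behind the grasp point.
Start: joints at [-1.436, 0.491, 1.559, -0, 1.092, -0.106], TCP at [0.149, -0.607, 0.229] pointing down, gripper open.
Joint ranges: [-3.1, 3.1], [-0.84, 2.19], [0.05, 2.79], [-1.13, 4.28], [0.06, 2.93], [-2.69, 2.69]. Speed limits (rad/s): [2.22, 2.22, 2.79, 3.14, 3.14, 3.14].

INTERFACE

Orientations are given as a unit quaternion [w, x, y, z].
In Python, from cell import robot gives the robot as it stands.
- The arm moves only by the tool send_rows, never from a script. Its argument "motion" is a list of rows, each a list of 5 numbers: the shift along the tool's x, y, z normalised to -1 to 1, where 1 is 0.15 m, then the turn about the tool's z normalised to -1 to 1, where 1 is 90 degrees, then the opening, from 0 (shut) to 1 (fully open). In form: [[tx, ty, tz, turn, fingers], ...]. A call has 1 to 12 rows; each row is the pose to reach, as a shift and turn from the pose commanded when the call began, along the tool's axes at that moment; what a row does not reach only later rows make up. A row lasts 1/10 s, in which the tool goes at most 50 mm and 8.59 degrees, less where a joint would pass 70% of its speed; a pose out of reach is approached as far as the arm can. A call with a number of a shift or a turn outside -1 to 1 is refused whole. A call with a gripper value outside its range is refused whole. The fingers move at their own pace and stop on an object; the grip force is fixed at half the most. Time passes only in rows, so rows that repeat a pose let the fingers close. It gives the time, the measured TCP pose, the force, the opening and the grip force at its end, in the units of the state.
- robot.get_state(): the state, without advancing time (a new reading comes with each control period).
- robot.camera(name): name is "side" or "top" or "wrist"; returns a dict with "frame" (480x640x3 uint8, red, green, blue), "depth" (480x640 float32, m along the optical axis (not along the pixel's ray), 0 where there is no reading), "intrinsics" (3x3 intrinsics, pixels), "cam_to_world" (4x4, takes a point from camera to world coordinates); the wrist camera has in their place "mount" (4x4, takes a point from camera to tool coordinates, whose origin is the TCP and whose axes are the flange's). Camera axes: x right, y up, looking along -z (the intrinsics and any distortion apply to the point x, -y, -z); pixel columns grow to the right and rows downward; lengths in m; the calibration is good to about 2 mm. A picture is of the moment at which its call begins: read the wrist's pose just before it.
- robot.sign_off(): hands the job in; it is judged then, once.
Trained networks look in the newest picture that a camera, given by its name, has taken for a name from the list of things; names that differ only in an ending like _2 or _b are one class to them, and where a whole thing is asked for, a point or a joint stands for the part that bears it (a point fixed in the world has none). Each returns a list of dicts, best first, with "score" (0 to 1); they miss things now and then, are a little off and sometimes report something else, mostly with a low value. They report only what shows in the picture. A call takes as long as a camera call.
- robot.trace(name, camera): "region" (480x640 bool, what is visible of it) and "bbox" ([centre column, centre row, width, height] in pixels, round what is visible of it).
- robot.place_of(name, camera): "location" ([column, row] in pixels: a listed point, or the origin of a listed thing).
The state is a dict: "t": time; "qpos": joint angles; "qvel": joint speeds; "effort": joint torques, N m; "tool_pos": TCP position; "orientation": TCP orientation; "wrist_force": force on the tool from outside, world axes, zero at the start; "moment": the same for the moment, N m; "opening": opening from 0.0 (shut) to 1.0 (fully open); "finger_force": force on a finger pad.
Only numpy, scipy, OpenCV 4.12 (cv2) and the standard library are available. Lean on these libraries where they do the work, as an engineer would, in place of code of your own. Each camera call takes 0.05 s, during which the arm holds its last target. There are 200 camera calls.

TASK

Shove the heavy shuttle with the glued wooden soles through the fume hood and, on the far side, catch it and brake it gently so that its front face comes to rest level with the brass pointers, then let go of it and leave it standing there. Push and brake only on its two rubber end plates, never on the slab, the soles or its sides, and do not let it be knocked or run into the end stop. Leave the hood and the things on the bench alone.

Things in the scene. Friction and masses are not known exactly. Their poses are not given: they have to be found in the camera images.
- track: Fixed straight track of two round steel rails on the bench, 1020 mm long, running along its own y axis; origin on the bench surface under the middle of the track, x across the track, z up. The shuttle travels towards its +y (from the robot's right to its left). The rails' tops are 24 mm above the bench.
- hood: Low fume hood of aluminium bars and clear panels fixed over the track; origin and axes of the track. It covers y -190 to +150 mm and x -125 to +125 mm (a duct leaves on the +x side), open at both y ends. Underside of its roof 120 mm, top 140 mm above the bench: the shuttle passes under it with its load, a gripper does not fit, so the shuttle must coast through.
- shuttle: Steel shuttle with a marble slab and two child's wooden clog soles on it, rolling along the track's y axis: 5 kg (nominal, hidden factor 0.65 to 1.5), rolling resistance a constant 0.025 N (it loses about 5 mm/s each second). 240 mm long between its end faces; axes of the track, origin midway between them at bench level. Rubber end plates 140 mm wide, 14 mm thick, 26 to 60 mm above the bench.
- shuttle_front (a point): Centre of the front (+y) face of the shuttle's front end plate, 43 mm above the bench. The marble slab (160 mm wide, from 46 to 68 mm above the bench, soles on it up to 90 mm) ends 16 mm behind the faces of both end plates: push and brake only on the end plates, touching neither the slab nor the soles nor the shuttle's sides.
- shuttle_rear (a point): Centre of the rear (-y) face of the shuttle's rear end plate, 43 mm up; outside the hood at the start. At the mark it is inside the hood, so the shuttle can then be reached only at its front. Both end plates (0.15 kg each) sit on damped springs of about 1500 N/m and 80 N s/m and give way up to 12 mm along the track; this point and the front one are their resting places.
- mark (a point): Point on the track's centre line, 43 mm up, level with the end stop's two upright brass pointers (16 mm wide, 4 mm thick, tops 69 mm above the bench, 102 mm either side of the centre line, beside the shuttle's path). The shuttle stands right when its front face is level with this point along the track.
- buffers (a point): Point on the centre line level with the faces of the end stop's two rubber buffers, 50 mm beyond the mark. Buffers of 22 mm diameter and stop blocks, tops 62 mm above the bench, sit 58 mm either side of the centre line; between them 90 mm is free above a crossbar 34 mm high, lying 63 to 87 mm beyond the mark.
- dye: Amber dye bottle, 52 mm diameter, 120 mm tall, standing beyond the track; a bystander.
- spool: Dark thread spool, 68 mm diameter, 90 mm tall, standing beyond the track; a bystander.
- hammer: Hammer lying beyond the track; a bystander.

How it is judged:
At the end, for the whole second after the job is handed in: The shuttle's front face is level with the pointers to within 15 mm along the track, the shuttle stands still (under 5 mm/s) and is released (y of shuttle_front in the frame of mark between -0.015 and 0.015 m and linear speed of shuttle below 0.005 m/s); the robot touches nothing.
It fails at once if the shuttle runs into the end stop (y of shuttle_front in the frame of buffers above -0.006 m).
It fails at once if the shuttle is knocked: more than 15 N between the gripper and the shuttle (contact force between the fingers and shuttle above 15 N).
It fails at once if the slab, the soles or the shuttle's sides are touched (contact force between anything else and shuttle_c0 above 0.5 N or contact force between anything else and shuttle_c1 above 0.5 N or contact force between anything else and shuttle_c2 above 0.5 N or contact force between anything else and shuttle_c3 above 0.5 N).
It fails at once if the hood is knocked (contact force between any of the arm, the fingers and hood above 10 N).
It fails at once if a bystander is disturbed (distance of any of dye, spool, hammer from where it was at the start of the episode above 0.03 m).
It also fails if it takes over 38 s, if anything falls off the work surface, if the arm or the gripper's body presses on something with over 40 N, if the wrist force passes 120 N, or if a joint passes its speed limit or range.

## Working session

There is one attempt and no reset: what is moved stays moved. The work goes in short steps, Python scripts to look and compute and a tool call to move; the robot and the scene stay as the last step left them, time stands still between calls to the robot, and variables do not carry over. Pictures are saved under pics/ and viewed, at most 10 in all, crops included, and the job is handed in when it is done.

Besides the shell and the picture viewer there is one more tool, called after "Emit:" as name(argument=value, ...) on one line, values as JSON. send_rows: Moves the arm, as the interface text tells. Scaled input: -1 to 1 covers 0.15 m each way for a shift and 90 degrees each way for a turn. Its arguments: {"type":"object","properties":{"motion":{"type":"array"}},"required":["motion"]}

```bash
mkdir -p pics; ls
cat > h.py <<'E'
import numpy as np, cv2
from cell import robot
def proj(c,P):
    M=np.linalg.inv(c["cam_to_world"]);p=M[:3,:3]@np.array(P)+M[:3,3]
    q=c["intrinsics"]@np.array([p[0],-p[1],-p[2]]);return q[:2]/q[2]
def at_z(c,uv,z):
    d=np.linalg.inv(c["intrinsics"])@np.array([uv[0],uv[1],1.]);d=np.array([d[0],-d[1],-d[2]])
    T=np.array(c["cam_to_world"]);w=T[:3,:3]@d;return T[:3,3]+w*(z-T[2,3])/w[2]
def cloud(c):
    v,u=np.mgrid[:480,:640];Z=c["depth"];K=c["intrinsics"]
    r=np.stack([u,v,np.ones_like(u)],-1)@np.linalg.inv(K).T
    p=r*Z[...,None]*np.array([1,-1,-1]);T=np.array(c["cam_to_world"]);return p@T[:3,:3].T+T[:3,3]
E
python3 - <<'E'
from h import *
s=robot.get_state();print(s["t"],s["tool_pos"],s["orientation"],s["wrist_force"])
for n in("top","side"):
    c=robot.camera(n);cv2.imwrite(f"pics/{n}0.png",c["frame"][...,::-1])
    np.savez(f"{n}0.npz",**{k:c[k] for k in("depth","intrinsics","cam_to_world","frame")})
    print(n,c["cam_to_world"][:3,3])
    for k,z in(("track",0),("hood",0),("shuttle",0),("shuttle_front",.043),("shuttle_rear",.043),("mark",.043),("buffers",.043),("dye",0),("spool",0),("hammer",0)):
        for d in robot.place_of(k,n)[:2]: print(k,round(d["score"],2),np.round(d["location"],1),at_z(c,d["location"],z).round(4))
print(robot.get_state()["t"])
E
```

```text
pics
0.0 [ 0.14905348 -0.60672749  0.2280598 ] [-5.57578350e-04  9.92758858e-01  1.20123011e-01 -1.41609585e-05] [-0.14785563  0.13026448 -0.06894744]
top [ 0.45391359 -0.04266412  0.88040737]
track 0.27 [298.7 306.7] [0.5036 0.0252 0.    ]
hood 0.9 [299.  308.2] [0.5008 0.0242 0.    ]
shuttle 0.63 [442.  326.9] [ 0.4975 -0.2549  0.    ]
shuttle_rear 0.88 [512.2 336.9] [ 0.4924 -0.373   0.043 ]
buffers 0.91 [107.6 280. ] [0.5087 0.3862 0.043 ]
dye 0.72 [452.2 225.6] [ 0.7015 -0.2632  0.    ]
dye 0.37 [512.6 337.3] [ 0.4937 -0.3907  0.    ]
spool 0.82 [513.8 226.4] [ 0.7143 -0.3874  0.    ]
hammer 0.95 [215.4 172.7] [0.7583 0.2346 0.    ]
side [1.49617795 0.59083513 1.14720177]
hood 0.86 [375.8 243.9] [0.5129 0.0293 0.    ]
shuttle 0.82 [293.4 198.9] [ 0.4952 -0.2566  0.    ]
shuttle_rear 0.56 [258.  172.2] [ 0.4993 -0.3783  0.043 ]
buffers 0.7 [510.3 293.1] [0.5067 0.3922 0.043 ]
dye 0.66 [247.9 244. ] [ 0.7049 -0.2452  0.    ]
spool 0.65 [207.7 227.3] [ 0.719  -0.3757  0.    ]
spool 0.63 [375.9 242.9] [0.5097 0.0275 0.    ]
hammer 0.9 [395.8 342. ] [0.7498 0.2327 0.    ]
hammer 0.32 [292.8 198.8] [ 0.4959 -0.2583  0.    ]
1.1
```

View pics/top0.png

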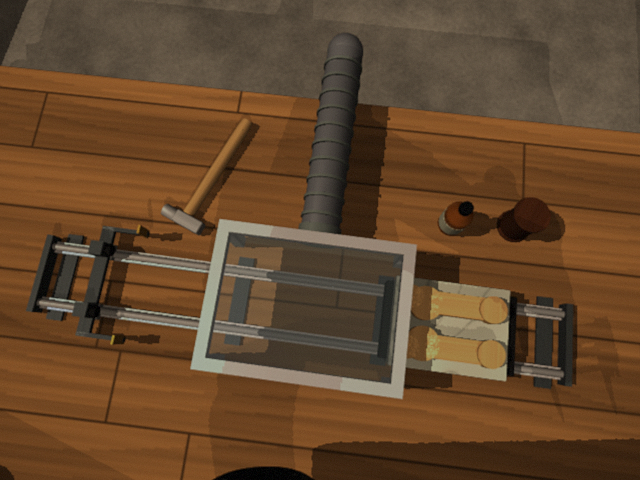

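View pics/side0.png

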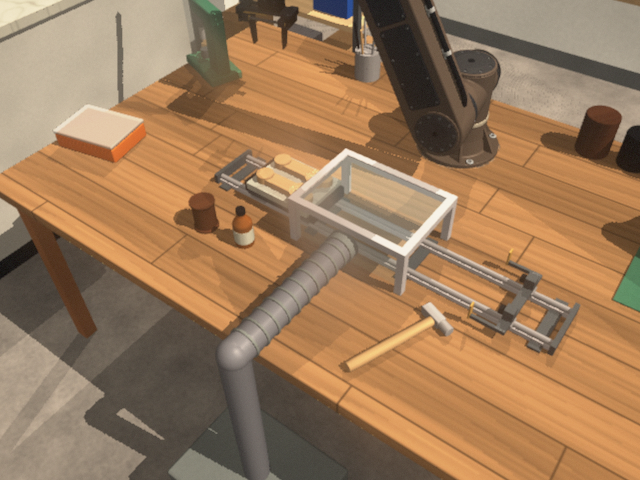

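The top view shows pointer tops at about (145,232) and (118,340), the end stop around columns 90-110, the shuttle's rear plate at column ~513 (rows 293-380), and the rails on either side. The side view agrees. Next I refine these with depth.

Run:
```python
from h import *
c=dict(np.load("top0.npz"));P=cloud(c)
# hood-roof corners & rails for axis
def sel(u0,u1,v0,v1,z0,z1):
    Q=P[v0:v1,u0:u1].reshape(-1,3);return Q[(Q[:,2]>z0)&(Q[:,2]<z1)]
for nm,b in(("railTop",(120,210,235,290)),("railBot",(105,200,290,345)),("railTopR",(518,565,295,330)),("railBotR",(515,565,355,385))):
    q=sel(*b,.017,.03);l=cv2.fitLine(q[:,:2].astype(np.float32),cv2.DIST_HUBER,0,.01,.01).ravel()
    print(nm,len(q),q.mean(0).round(4),"slope dx/dy",l[0]/l[1])
for nm,b in(("ptrFar",(125,165,220,245)),("ptrNear",(100,135,325,350))):
    q=sel(*b,.058,.08);print(nm,len(q),q.min(0).round(4),q.max(0).round(4),q.mean(0).round(4))
q=sel(495,530,285,390,.053,.062)
print("plate",len(q),q.mean(0).round(4),q.min(0).round(4),q.max(0).round(4))
q=sel(70,125,220,340,.052,.066);print("stops",len(q),q.mean(0).round(4),q.min(0).round(4),q.max(0).round(4))
q=sel(180,420,210,400,.132,.15);l=cv2.minAreaRect((q[:,:2]*1000).astype(np.float32));print("hood",l)
for nm,uv in(("f",(145,232)),("n",(118,340))):print(nm,at_z(c,uv,.069))
f=c["frame"]
a=cv2.resize(f[215:355,60:170],None,fx=3.5,fy=3.5,interpolation=2);b=cv2.resize(f[280:395,490:580],None,fx=3.5,fy=3.5,interpolation=2)
o=np.zeros((max(a.shape[0],b.shape[0]),a.shape[1]+b.shape[1],3),np.uint8);o[:a.shape[0],:a.shape[1]]=a;o[:b.shape[0],a.shape[1]:]=b
cv2.imwrite("pics/crop.png",o[...,::-1])
```

```text
railTop 637 [0.561  0.2957 0.0224] slope dx/dy 0.021512803
railBot 711 [0.4504 0.2996 0.0226] slope dx/dy 0.017005967
railTopR 376 [ 0.5476 -0.4387  0.022 ] slope dx/dy 0.06380956
railBotR 455 [ 0.4403 -0.4396  0.0224] slope dx/dy -0.04331059
ptrFar 41 [0.6004 0.3358 0.0581] [0.6162 0.3416 0.0718] [0.6078 0.3377 0.0655]
ptrNear 47 [0.3979 0.3385 0.0585] [0.4121 0.3451 0.0727] [0.4048 0.3409 0.0663]
plate 548 [ 0.4935 -0.3646  0.0595] [ 0.4252 -0.3724  0.055 ] [ 0.5648 -0.3569  0.062 ]
stops 580 [0.5019 0.4078 0.0598] [0.405  0.3385 0.0521] [0.5794 0.4291 0.0655]
hood ((501.35137939453125, 3.080169677734375), (340.9911804199219, 250.58172607421875), 89.0431900024414)
f [0.60334977 0.32354428 0.069     ]
n [0.40450106 0.33048061 0.069     ]
```

View pics/crop.png

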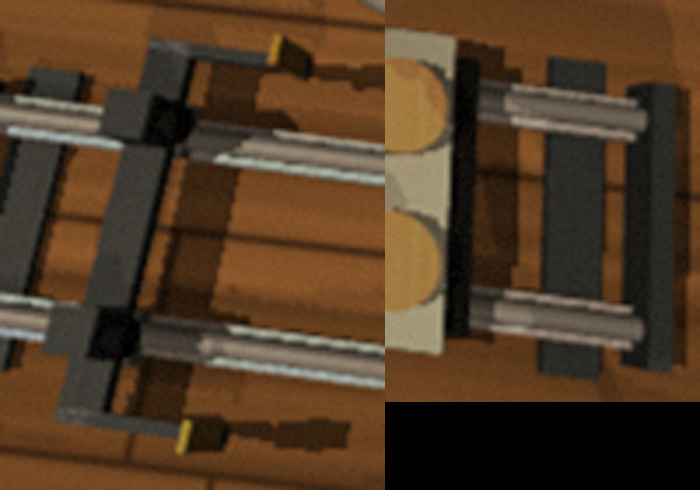

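The crop shows gold pointers at image (145,232) and (118,340). It also shows the black rear plate face at column ~513, and nothing behind it but low rails and ties.

Measured values, in m unless noted:

| Item | Value |
|---|---|
| Track axis yaw | about 89.05° |
| Centre line x | ≈ 0.5017 + 0.0163·(y − 0.023) |
| Rear face y | ≈ −0.372 |
| Mark | (0.506, 0.339) |
| Hood, in y | −0.167 to 0.173 |

The pointer spacing (203 mm), hood size and plate height all match the given sizes. Next I close the fingers and turn so that tool x lies along the track.

Emit:
send_rows(motion=[[0.33, -0.22, 0, -0.1, 0], [0.66, -0.44, 0, -0.2, 0], [1, -0.66, 0, -0.3, 0], [1, -0.66, 0, -0.4, 0], [1, -0.66, 0, -0.5, 0], [1, -0.66, 0, -0.6, 0], [1, -0.66, 0, -0.7, 0], [1, -0.66, 0, -0.8, 0], [1, -0.66, 0, -0.836, 0], [1, -0.66, 0, -0.836, 0], [1, -0.66, 0, -0.836, 0]])

```text
t: 2.2
tool_pos: [0.2711, -0.4751, 0.2287]
orientation: [0.0, 0.714, 0.7, -0.0]
wrist_force: [-1.4, 0.6, -0.1]
opening: 0.13
finger_force: 0.0
```

Emit:
send_rows(motion=[[0.1, 0.25, 0.1, 0, 0], [0.2, 0.5, 0.2, 0, 0], [0.3, 0.75, 0.3, 0, 0], [0.39, 1, 0.35, 0, 0], [0.39, 1, 0.35, 0, 0]])

```text
t: 2.7
tool_pos: [0.4253, -0.4172, 0.1748]
orientation: [-0.001, 0.713, 0.701, 0.0]
wrist_force: [-2.0, 0.4, 0.7]
opening: 0.006
finger_force: 0.0
```

Emit:
send_rows(motion=[[0, 0.24, 0.15, 0, 0], [0, 0.486, 0.3, 0, 0], [0, 0.486, 0.6, 0, 0], [0, 0.486, 0.827, 0, 0], [0, 0.486, 0.827, 0, 0], [0, 0.486, 0.827, 0, 0]])

```text
t: 3.3
tool_pos: [0.4948, -0.4209, 0.0528]
orientation: [-0.0, 0.714, 0.7, -0.0]
wrist_force: [-0.3, 0.3, -0.1]
opening: 0.002
finger_force: 0.0
```

Run:
```python
from h import *
c=robot.camera("top")
cv2.imwrite("pics/t1.png",c["frame"][200:440,360:640][:,:,::-1].repeat(2,0).repeat(2,1))
s=robot.get_state();print(s["t"],s["tool_pos"],s["orientation"],s["opening"],s["wrist_force"],s["qpos"])
for d in robot.place_of("shuttle_rear","top")[:2]:print(d["score"],at_z(c,d["location"],.043))
```

```text
3.35 [ 0.49516799 -0.42125568  0.05388189] [ 9.87983094e-04  7.13570444e-01  7.00582788e-01 -5.75403362e-05] 0.005944763666616872 [-0.04819365 -0.24259478  0.84104119] [-8.06424120e-01  7.25888407e-01  1.64086545e+00 -1.31302105e-04
  7.72861610e-01 -7.87962622e-01]
```

View pics/t1.png

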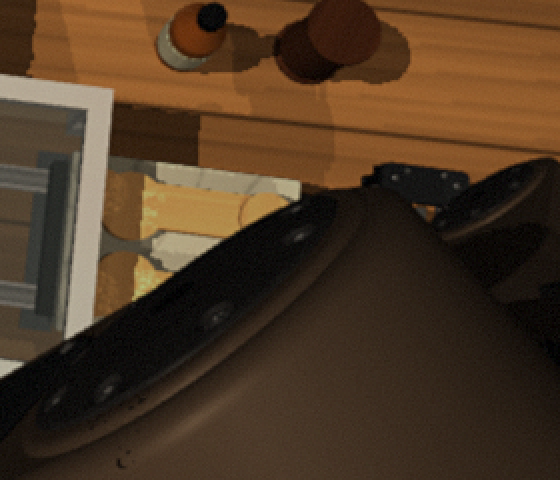

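Emit:
send_rows(motion=[[0.08, 0, 0, 0, 0], [0.15, 0, 0, 0, 0], [0.19, 0, 0, 0, 0], [0.19, 0, 0, 0, 0], [0.19, 0, 0, 0, 0]])

```text
t: 3.9
tool_pos: [0.4957, -0.3917, 0.0524]
orientation: [0.0, 0.713, 0.701, -0.0]
wrist_force: [-0.7, -0.7, -0.0]
opening: 0.005
finger_force: 0.0
```

Emit:
send_rows(motion=[[0.0133, 0, 0, 0, 0], [0.0287, 0, 0, 0, 0], [0.044, 0, 0, 0, 0], [0.0593, 0, 0, 0, 0], [0.0747, 0, 0, 0, 0], [0.0933, 0, 0, 0, 0], [0.1153, 0, 0, 0, 0], [0.1407, 0, 0, 0, 0], [0.1693, 0, 0, 0, 0], [0.2013, 0, 0, 0, 0], [0.2367, 0, 0, 0, 0], [0.2753, 0, 0, 0, 0]])

```text
t: 5.1
tool_pos: [0.4962, -0.3501, 0.0521]
orientation: [0.0, 0.713, 0.701, -0.0]
wrist_force: [-0.2, -0.6, -0.1]
opening: 0.001
finger_force: 0.1
```

Emit:
send_rows(motion=[[0.042, 0, 0, 0, 0], [0.0873, 0, 0, 0, 0], [0.136, 0, 0, 0, 0], [0.188, 0, 0, 0, 0], [0.2433, 0, 0, 0, 0], [0.302, 0, 0, 0, 0], [0.362, 0, 0, 0, 0], [0.422, 0, 0, 0, 0], [0.482, 0, 0, 0, 0], [0.542, 0, 0, 0, 0], [0.602, 0, 0, 0, 0], [0.662, 0, 0, 0, 0]])

```text
t: 6.3
tool_pos: [0.4979, -0.2505, 0.0521]
orientation: [0.0, 0.713, 0.701, -0.0]
wrist_force: [0.3, -0.4, -1.5]
opening: 0.008
finger_force: 0.0
```

Emit:
send_rows(motion=[[0.025, 0, 0, 0, 0], [0.025, 0, -0.2, 0, 0], [0.03, 0, -0.5, 0, 0], [0.06, 0, -0.82, 0, 0], [0.36, 0, -0.85, 0, 0], [0.68, 0, -0.85, 0, 0], [1, 0, -0.85, 0, 0]])

```text
t: 7.0
tool_pos: [0.5001, -0.1, 0.1801]
orientation: [0.001, 0.713, 0.701, 0.0]
wrist_force: [1.5, 0.8, 0.1]
opening: 0.006
finger_force: 0.0
```

Run:
```python
from h import *
s=robot.get_state();print(s["t"],s["tool_pos"],s["orientation"],s["wrist_force"])
for n in("top","side"):
    t=robot.get_state()["t"];c=robot.camera(n);cv2.imwrite(f"pics/{n}2.png",c["frame"][...,::-1])
    for k,z in(("shuttle",0),("shuttle_front",.043),("shuttle_rear",.043)):
        for d in robot.place_of(k,n)[:1]: print(t,n,k,round(d["score"],2),at_z(c,d["location"],z).round(4))
print(robot.get_state()["t"])
```

```text
7.0 [ 0.5001461  -0.09996189  0.18011954] [6.06012581e-04 7.13483205e-01 7.00672018e-01 2.69141947e-04] [1.50872439 0.78944805 0.08358837]
7.4
```

View pics/side2.png

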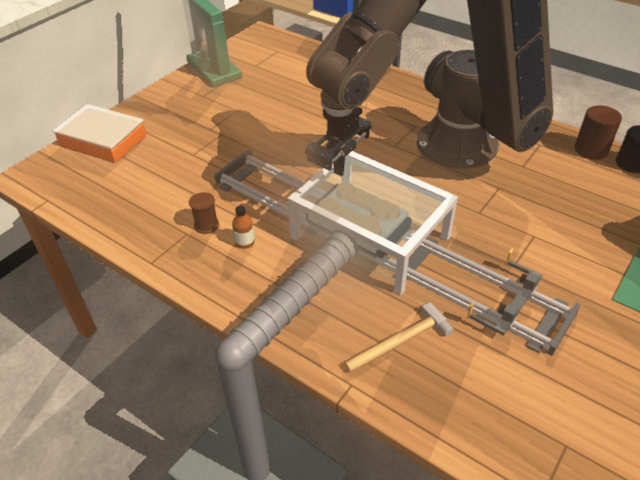

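The side view shows the shuttle rolling under the clear roof, with its front plate around (395,235), and the gripper raised clear of the hood. I keep crossing.

Emit:
send_rows(motion=[[0.33, 0, 0, 0, 0], [0.66, 0, 0, 0, 0], [1, 0, 0, 0, 0]])

```text
t: 7.7
tool_pos: [0.503, 0.0479, 0.1794]
orientation: [0.0, 0.714, 0.7, -0.0]
wrist_force: [1.4, -0.6, -0.4]
opening: 0.007
finger_force: 0.0
```

Emit:
send_rows(motion=[[0.33, 0, 0, 0, 0], [0.66, 0, 0, 0, 0], [1, 0, 0, 0, 0]])

```text
t: 8.0
tool_pos: [0.5057, 0.1977, 0.1795]
orientation: [0.0, 0.714, 0.7, -0.0]
wrist_force: [0.9, -0.2, 0.6]
opening: 0.005
finger_force: 0.0
```

Emit:
send_rows(motion=[[0.23, 0, 0.1, 0, 0], [0.24, 0, 0.4, 0, 0], [0.24, 0, 0.7, 0, 0], [0.24, 0, 0.85, 0, 0]])

```text
t: 8.4
tool_pos: [0.5052, 0.2317, 0.0487]
orientation: [-0.001, 0.713, 0.701, -0.002]
wrist_force: [-0.0, 0.3, 0.5]
opening: 0.002
finger_force: 0.0
```

Run:
```python
from h import *
s=robot.get_state();print(s["t"],s["tool_pos"],s["orientation"],s["wrist_force"])
t=robot.get_state()["t"];c=robot.camera("side");cv2.imwrite("pics/s3.png",c["frame"][150:390,300:620,::-1].repeat(2,0).repeat(2,1))
np.savez("s3.npz",**{k:c[k] for k in("depth","intrinsics","cam_to_world","frame")})
for yf in(.16,.18,.2,.22):
  print(yf,[proj(c,(.503+e,yf,.06)).round(1) for e in(-.07,.07)],[proj(c,(.503+e,yf-.016,.068)).round(1) for e in(-.08,.08)])
```

```text
8.4 [0.50520155 0.23168407 0.0487067 ] [-0.00077348  0.71333674  0.70081897 -0.00169422] [-0.00838364  0.30113532  0.5494374 ]
0.16 [array([437.6, 229.9]), array([409.6, 263.2])] [array([434.3, 222.9]), array([402. , 260.7])]
0.18 [array([444.7, 233. ]), array([416.9, 266.8])] [array([441.3, 226. ]), array([409.2, 264.2])]
0.2 [array([451.8, 236.2]), array([424.3, 270.3])] [array([448.4, 229.1]), array([416.6, 267.8])]
0.22 [array([459. , 239.5]), array([431.7, 274. ])] [array([455.5, 232.3]), array([424. , 271.4])]
```

View pics/s3.png

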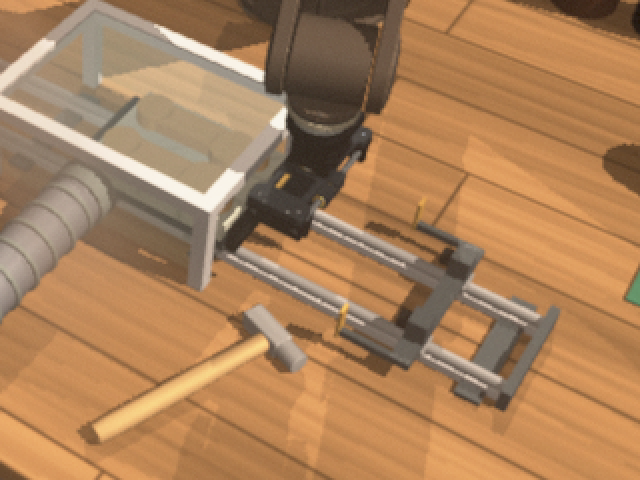

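The front plate's far corner shows just outside the hood at crop (227,245), which is full-image (413,272). That puts the front at y ≈ 0.18, as predicted. The gripper is down ahead of it, and I now match its speed and catch it.

Emit:
send_rows(motion=[[0, 0, 0, 0, 0], [0, 0, 0, 0, 0], [0.01, 0, 0, 0, 0], [0.03, 0, 0, 0, 0], [0.06, 0, 0, 0, 0], [0.0967, 0, 0, 0, 0], [0.1333, 0, 0, 0, 0], [0.17, 0, 0, 0, 0], [0.2067, 0, 0, 0, 0], [0.2433, 0, 0, 0, 0]])

```text
t: 9.45
tool_pos: [0.5065, 0.2697, 0.0519]
orientation: [-0.0, 0.713, 0.701, -0.0]
wrist_force: [-0.0, 0.6, -0.2]
opening: 0.005
finger_force: 0.0
```

Run:
```python
from h import *
s=robot.get_state();print(s["t"],s["tool_pos"],s["qvel"].round(3) if hasattr(s["qvel"],"round") else s["qvel"],s["wrist_force"])
```

```text
9.45 [0.50647918 0.26965978 0.05192746] [ 0.089  0.024 -0.065 -0.001  0.042  0.087] [-0.00518065  0.55556285 -0.2214443 ]
```

Emit:
send_rows(motion=[[0.0367, 0, 0, 0, 0], [0.0733, 0, 0, 0, 0], [0.108, 0, 0, 0, 0], [0.1407, 0, 0, 0, 0], [0.1713, 0, 0, 0, 0], [0.2, 0, 0, 0, 0], [0.2267, 0, 0, 0, 0], [0.2513, 0, 0, 0, 0], [0.274, 0, 0, 0, 0], [0.2947, 0, 0, 0, 0], [0.3133, 0, 0, 0, 0], [0.33, 0, 0, 0, 0]])

```text
t: 10.65
tool_pos: [0.5074, 0.3189, 0.052]
orientation: [0.0, 0.713, 0.701, 0.0]
wrist_force: [-0.1, 2.3, 0.4]
opening: 0.003
finger_force: 0.5
```

Emit:
send_rows(motion=[[0.0153, 0, 0, 0, 0], [0.0293, 0, 0, 0, 0], [0.042, 0, 0, 0, 0], [0.054, 0, 0, 0, 0], [0.0653, 0, 0, 0, 0], [0.076, 0, 0, 0, 0], [0.086, 0, 0, 0, 0], [0.0953, 0, 0, 0, 0], [0.104, 0, 0, 0, 0], [0.112, 0, 0, 0, 0]])

```text
t: 11.65
tool_pos: [0.5077, 0.3355, 0.052]
orientation: [0.0, 0.713, 0.701, -0.0]
wrist_force: [0.4, 0.5, 0.6]
opening: 0.003
finger_force: 0.0
```

Run:
```python
from h import *
s=robot.get_state();print(s["t"],s["tool_pos"],s["wrist_force"])
c=robot.camera("side");cv2.imwrite("pics/s4.png",cv2.resize(c["frame"][200:350,380:580,::-1],None,fx=4,fy=4,interpolation=2))
np.savez("s4.npz",**{k:c[k] for k in("depth","intrinsics","cam_to_world","frame")})
for yf in(.31,.32,.33,.34,.35):
  print(yf,[proj(c,(.507+e,yf-e*.0165,.06)).round(1) for e in(-.07,.07)],[proj(c,(.507+e,yf-.016-e*.0165,.068)).round(1) for e in(-.08,.08)])
s=robot.get_state();print(s["t"],s["tool_pos"],s["wrist_force"])
```

```text
11.65 [0.5077182  0.33554604 0.0520289 ] [0.38385563 0.54074467 0.59328499]
0.31 [array([492.2, 255.7]), array([465.1, 291.6])] [array([488.6, 248.3]), array([457.2, 289. ])]
0.32 [array([496.1, 257.4]), array([469.1, 293.5])] [array([492.4, 250. ]), array([461.2, 290.9])]
0.33 [array([499.9, 259.1]), array([473.1, 295.5])] [array([496.2, 251.7]), array([465.2, 292.8])]
0.34 [array([503.8, 260.9]), array([477.1, 297.4])] [array([500. , 253.4]), array([469.2, 294.8])]
0.35 [array([507.7, 262.6]), array([481.1, 299.4])] [array([503.9, 255.1]), array([473.2, 296.7])]
11.7 [0.50771338 0.33569147 0.05204873] [0.29162709 0.102392   0.32331364]
```

View pics/s4.png

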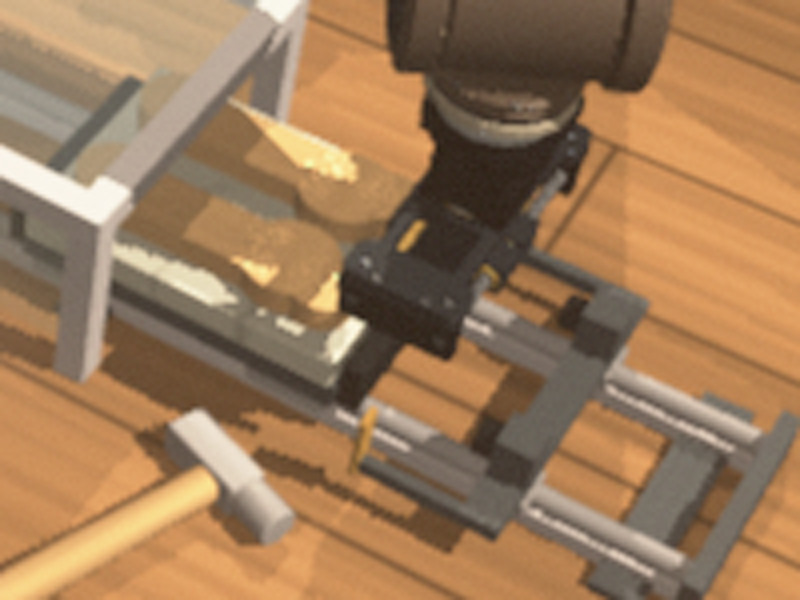

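The slab's far front corner is at crop (330,360), full-image (462.5,290), so the front is at y ≈ 0.322, about 16 mm before the pointers. I creep on.

Emit:
send_rows(motion=[[0.008, 0, 0, 0, 0], [0.0167, 0, 0, 0, 0], [0.0253, 0, 0, 0, 0], [0.0333, 0, 0, 0, 0], [0.0413, 0, 0, 0, 0], [0.0493, 0, 0, 0, 0], [0.0567, 0, 0, 0, 0], [0.064, 0, 0, 0, 0], [0.0713, 0, 0, 0, 0], [0.078, 0, 0, 0, 0], [0.084, 0, 0, 0, 0], [0.09, 0, 0, 0, 0]])

```text
t: 12.9
tool_pos: [0.5079, 0.349, 0.052]
orientation: [0.0, 0.713, 0.701, -0.0]
wrist_force: [0.5, 0.4, -0.1]
opening: 0.003
finger_force: 0.0
```

Run:
```python
from h import *
s=robot.get_state();print(s["t"],s["tool_pos"],s["wrist_force"])
c=robot.camera("side");g=lambda f:cv2.resize(f[200:350,380:580,::-1],None,fx=4,fy=4,interpolation=2)
cv2.imwrite("pics/s5.png",g(c["frame"]))
a=np.load("s4.npz")["frame"]
# shift of slab's far-front corner patch between the pictures
r=cv2.matchTemplate(c["frame"][270:310,440:490],a[275:293,447:467],cv2.TM_CCOEFF_NORMED);_,m,_,p=cv2.minMaxLoc(r)
print("shift px",p[0]+440-447,p[1]+270-275,m)
s=robot.get_state();print(s["t"],s["tool_pos"],s["wrist_force"])
```

```text
12.9 [0.50792712 0.34903301 0.05203851] [ 0.46700892  0.38140658 -0.07003894]
shift px 5 3 0.9361615180969238
12.95 [0.5079528  0.3491335  0.05204692] [-0.66818381 -0.44905533 -0.64256725]
```

View pics/s5.png

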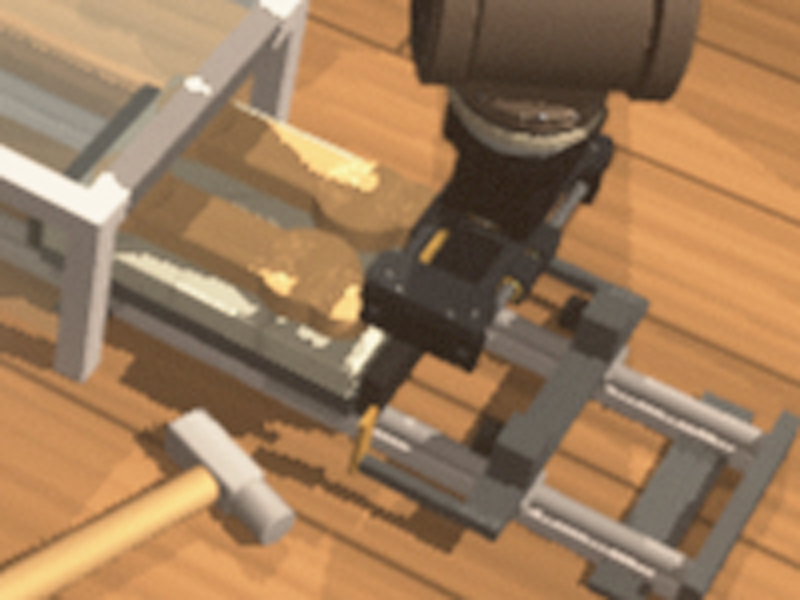

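The slab corner is now at about crop (350,385), a shift of ~5.3 px or about 13 mm. The shuttle is still with the finger and its front is about level with the pointers. I ramp to a stop and hold.

Emit:
send_rows(motion=[[0.0045, 0, 0, 0, 0], [0.0085, 0, 0, 0, 0], [0.0115, 0, 0, 0, 0], [0.0135, 0, 0, 0, 0], [0.0145, 0, 0, 0, 0], [0.015, 0, 0, 0, 0], [0.015, 0, 0, 0, 0], [0.015, 0, 0, 0, 0], [0.015, 0, 0, 0, 0], [0.015, 0, 0, 0, 0], [0.015, 0, 0, 0, 0], [0.015, 0, 0, 0, 0]])

```text
t: 14.15
tool_pos: [0.508, 0.3512, 0.052]
orientation: [0.0, 0.713, 0.701, -0.0]
wrist_force: [-0.5, 0.2, 0.1]
opening: 0.004
finger_force: 0.0
```

```bash
cat > chk.py <<'E'
from h import *
a=np.load("s4.npz")["frame"]
def sub(f):
    big=lambda x:cv2.resize(x,None,fx=8,fy=8,interpolation=cv2.INTER_CUBIC)
    r=cv2.matchTemplate(big(f[270:310,440:490]),big(a[275:293,447:467]),cv2.TM_CCOEFF_NORMED);_,m,_,p=cv2.minMaxLoc(r)
    return p[0]/8-7,p[1]/8-5,round(m,3)
for i in range(3):
    t=robot.get_state()["t"];c=robot.camera("side");print(t,sub(c["frame"]))
cv2.imwrite("pics/last.png",cv2.resize(c["frame"][200:350,380:580,::-1],None,fx=4,fy=4,interpolation=2))
s=robot.get_state();print(s["t"],s["tool_pos"],s["wrist_force"])
E
python3 chk.py
```

```text
14.15 (6.25, 3.25, 0.976)
14.2 (6.25, 3.25, 0.976)
14.25 (6.25, 3.25, 0.976)
14.3 [0.50796209 0.35120612 0.05202799] [-0.11145558  0.01690404 -0.03540287]
```

Emit:
send_rows(motion=[[0.005, 0, 0, 0, 0], [0.015, 0, 0, 0, 0], [0.04, 0, 0, 0, 0], [0.08, 0, 0, 0, 0], [0.12, 0, 0, 0, 0], [0.12, 0, -0.2, 0, 0], [0.12, 0, -0.5, 0, 0], [0.12, 0, -0.8, 0, 0], [0.12, 0, -1, 0, 0], [0.12, 0, -1, 0, 0]])

```text
t: 15.3
tool_pos: [0.5095, 0.3705, 0.2067]
orientation: [0.001, 0.713, 0.701, 0.004]
wrist_force: [0.5, 0.3, 0.2]
opening: 0.0
finger_force: 0.0
```

```bash
python3 chk.py
```

```text
15.3 (6.75, 3.625, 0.679)
15.35 (6.75, 3.625, 0.679)
15.4 (6.75, 3.625, 0.679)
15.45 [0.50781711 0.36929389 0.20122582] [ 0.99237881 -0.55043725 -0.45620082]
```

View pics/last.png

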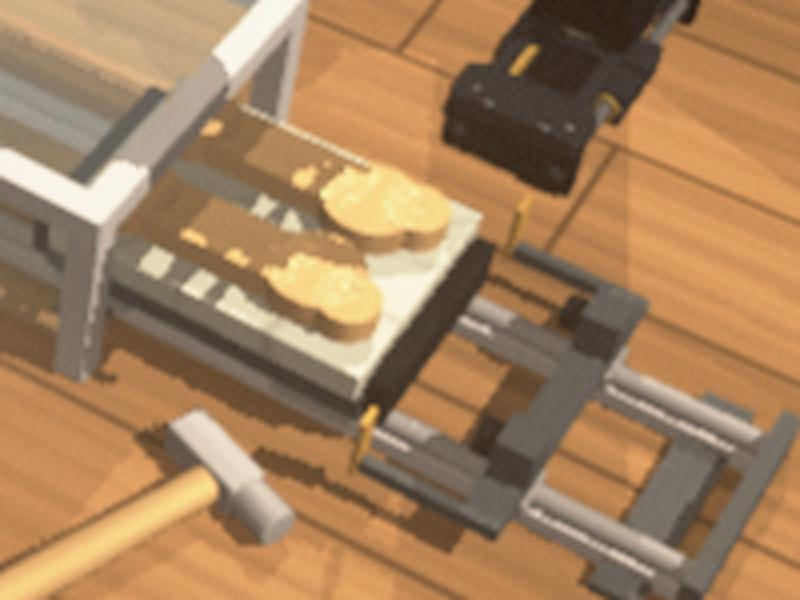

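The clear view shows the front plate's top edge running from about (495,250) to (388,398), in line with the two brass pointers. I check that it is stationary, then hand in.

Emit:
send_rows(motion=[[0, 0, 0, 0, 0], [0, 0, 0, 0, 0], [0, 0, 0, 0, 0], [0, 0, 0, 0, 0], [0, 0, 0, 0, 0], [0, 0, 0, 0, 0], [0, 0, 0, 0, 0], [0, 0, 0, 0, 0], [0, 0, 0, 0, 0], [0, 0, 0, 0, 0]])

```text
t: 16.45
tool_pos: [0.5083, 0.3692, 0.202]
orientation: [0.0, 0.713, 0.701, -0.0]
wrist_force: [-0.0, -0.6, 0.1]
opening: 0.004
finger_force: 0.0
```

```bash
python3 chk.py
python3 - <<'E'
from h import *
c=robot.camera("side");P=cloud(c)[240:310,440:520].reshape(-1,3)
q=P[(P[:,2]>.052)&(P[:,2]<.061)&(abs(P[:,0]-.507)<.06)];print("front plate y",np.percentile(q[:,1],[5,50,90,98]))
d=robot.place_of("shuttle_front","side")[:1];print([at_z(c,x["location"],.043) for x in d])
E
```

```text
16.45 (6.75, 3.625, 0.679)
16.5 (6.75, 3.625, 0.679)
16.55 (6.75, 3.625, 0.679)
16.6 [0.50826672 0.36923276 0.20204901] [-0.52588376 -0.23834945  0.1999396 ]
front plate y [0.32354264 0.3347645  0.39573232 0.41245312]
[array([0.50992693, 0.34442019, 0.043     ])]
```

Stationary and within tolerance (front at 0.338–0.344, mark at 0.339).

```bash
python3 -c "
from cell import robot
print(robot.sign_off())"
```

```text
the job is handed in; nothing more can be done
None
```

I pushed the shuttle through the hood, caught and braked it on its front end plate, and let go; it stood still with its front face measured 0–5 mm from the pointers (15 mm allowed), and I handed the job in at about 17 s (no verdict was returned).

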